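# Tip the sunken whetstone out of its tall stone box

## Robot

A 7-joint arm with a two-finger parallel gripper is mounted at the origin on a cart in front of the work surface, level with it; the furniture and walls round the work are solid. World frame = base frame: x ahead of the robot, y to its left, z up, the work surface at z = 0. Lengths are in mm, angles in rad, forces in N, time in s.
With the tool pointing down it reaches from about 400 to 875 mm from the base axis. Payload 19.3 kg.
Tool frame: the origin (TCP) lies at the very end of the fingers, on their centre line; the grasp point (between the pads) lies 19 mm behind it; z points along the fingers, y is the line along which they close (so a half turn about z gives the same grasp; the last joint's range is limited). The gripper opens to 85 mm and grips with 20 to 120 N. Pads are 22 mm wide; open, the fingers measure 114 mm over their backs; the gripper's body (76 mm by 85 mm) begins 54 mm behind the grasp point. The pads swing forward as they close: fully open they stand 13 mm farther back than shut.
Start: joints at [1.218, 0.521, -0.036, 1.599, 0.021, 1.021, -0.113], TCP at [174.375, -600.173, 231.291] pointing down, gripper open.
Joint ranges: [-2.91, 2.91], [-0.3, 2.13], [-1.5, 1.42], [0.17, 2.43], [-1.26, 4.41], [0.16, 1.93], [-2.52, 2.52]. Speed limits (rad/s): [1.89, 1.89, 2.39, 2.39, 3.01, 3.01, 3.01].

## Interface

Orientations are given as a 3x3 rotation matrix whose columns are the frame's x, y, z axes.
In Python, from bench import get_state, optics, manip gives the robot as it stands. The module is installed in compiled form; this text tells all that it offers.
- The arm moves only by the tool servo_tool, never from a script. Its argument "series" is a list that holds one entry, the list of rows, each a list of 6 numbers: the shift along the tool's x, y, z in cm, then the turn, a rotation vector about the tool's x, y, z in degrees. A call has 1 to 20 rows; each row is the pose to reach, as a shift and turn from the pose commanded when the call began, along the tool's axes at that moment; what a row does not reach only later rows make up. A row lasts 1/10 s, in which the tool goes at most 50 mm and 8.59 degrees, less where a joint would pass 70% of its speed; a pose out of reach is approached as far as the arm can. A call with a gripper value outside its range is refused whole. "fingers" is the finger opening in cm, from 0 to 8.54, set as the call begins (left out, the last holds). The fingers move at their own pace and stop on an object; the grip force is fixed at half the most. Time passes only in rows, so rows that repeat a pose let the fingers close. It gives the time, the measured TCP pose, the force, the opening and the grip force at its end, in the units of the state.
- get_state(): the state, without advancing time (a new reading comes with each control period).
- optics.read_camera(name): name is "side" or "top"; returns a dict with "img" (384x512x3 uint8, red, green, blue), "camera_matrix" (3x3 intrinsics, pixels), "world_from_camera" (4x4, takes a point from camera to world coordinates). Camera axes: x right, y up, looking along -z (the intrinsics and any distortion apply to the point x, -y, -z); pixel columns grow to the right and rows downward; lengths in mm; the calibration is good to about 2 mm. A picture is of the moment at which its call begins. There is no depth.
- manip.hand_in(): hands the job in; it is judged then, once.
Trained networks look in a picture, given as the dict that the camera call returned (one of the last four; its "shot" number tells which), for a name from the list of things; names that differ only in an ending like _2 or _b are one class to them, and where a whole thing is asked for, a point or a joint stands for the part that bears it (a point fixed in the world has none). Each returns a list of dicts, best first, with "p" (0 to 1); they miss things now and then, are a little off and sometimes report something else, mostly with a low value. They report only what shows in the picture. A call takes as long as a camera call.
- optics.cut_out(name, picture): "region" (384x512 bool, what is visible of it) and "box" ([left, top, right, bottom] in pixels, round what is visible of it).
- optics.landmark_of(name, picture): "at" ([row, column] in pixels: a listed point, or the origin of a listed thing).
The state is a dict: "time": time; "joint_positions": joint angles; "dq": joint speeds; "effort": joint torques, N m; "position": TCP position; "eef_rot": TCP orientation; "ft_force": force on the tool from outside, world axes, zero at the start; "wrist_torque": the same for the moment, N m; "finger_gap": finger opening in mm; "gripper_force": force on a finger pad.
Only numpy, scipy, OpenCV 4.12 (cv2) and the standard library are available. Lean on these libraries where they do the work, as an engineer would, in place of code of your own. Each camera call takes 0.05 s, during which the arm holds its last target. There are 200 camera calls.

## Task

The grey whetstone has sunk to the bottom of its tall narrow wooden box, too deep to grip: tip the box with its mouth low over the rubber mat until the stone slides out onto the mat, without dropping it from a height. Leave the stone lying on the mat and the empty box standing upright on the bare bench beside the mat, and do not disturb the glue bottle, the wax tin or the orange stone.

Things in the scene. Friction and masses are not known exactly. Their poses are not given: they have to be found in the camera images.
- stone_box: tall narrow open-topped box of mid-brown wood, 61 (own x) x 38 (own y) x 152 mm (own z), loose, 0.25 kg, standing upright with the mouth up; walls 5 mm, floor 6 mm, so the well inside is 51 x 28 mm and 146 mm deep; a small brass plate on each of the two broad (61 mm wide) faces. It is the same turned half round about z. Origin: centre of the underside, on the bench; own z points out of the mouth. Best gripped across the 38 mm
- stone: dark grey whetstone, a plain bar 45 (own x) x 105 (own y) x 22 mm (own z), 0.2 kg more or less; at the start it stands on end inside the box, its long own y upright, its upper end about 41 mm below the rim, with 3 mm play all round. Origin: centre of one 45 x 105 mm face (own z points from there into the stone). It slides freely in the box once the box is tipped so that the mouth points below level by some 16 to 28 degrees (it differs each time)
- mat: dark grey ribbed rubber mat fixed on the bench, 220 (own x) x 240 (own y) x 4 mm. Origin: centre of its underside, at bench height. Fixed machines stand behind and left of the work: a green bench grinder, up to about 0.3 m tall, at x over 0.59 and y from -0.02 to 0.35, and a white wet grinder, up to about 0.3 m tall, at x 0.43 to 0.72 and y over 0.28: keep hand and arm clear of them
- glue_bottle: upright glue bottle, whitish and partly see-through, 48 x 83 mm and 197 mm tall, loose; stands on the other side of the mat from the box; leave it alone. Origin: centre of its underside
- wax_tin: flat round tin, 68 mm across and 26 mm high, green and white, loose; leave it alone. Origin: centre of its underside
- orange_stone: orange whetstone on a wooden base, 65 (own x) x 200 (own y) x 32 mm, loose; leave it alone. Origin: centre of its underside

How it is judged (in metres and radians):
At the end, for the whole second after the job is handed in: the grey stone lies at rest on the mat, on any of its long sides, with its middle over the mat; the box stands upright (within 0.05 rad) and still on the bare bench, its middle at least 15 mm outside the mat's edge and no part of its foot on the mat (x of stone in the frame of mat between -0.11 and 0.11 m and y of stone in the frame of mat between -0.12 and 0.12 m and height (world z) of stone below 0.035 m and angle between stone's own y axis and vertical between 1.45 and 1.69 rad and angle between stone_box's own z axis and vertical below 0.05 rad and height (world z) of stone_box between -0.01 and 0.01 m and (x of stone_box in the frame of mat above 0.125 m or x of stone_box in the frame of mat below -0.125 m or y of stone_box in the frame of mat above 0.135 m or y of stone_box in the frame of mat below -0.135 m) and linear speed of each of stone, stone_box below 0.02 m/s); the robot touches nothing.
It fails at once if the grey stone drops free through the air: out of the box, not held, with its origin over 90 mm above the bench (z of stone in the frame of stone_box above 0.155 m and height (world z) of stone above 0.09 m and contact force between the fingers and stone below 0.1 N).
It fails at once if the glue bottle is moved over 30 mm or tipped (distance of glue_bottle from where it was at the start of the episode above 0.03 m or angle between glue_bottle's own z axis and vertical above 0.3 rad).
It fails at once if the wax tin or the orange stone is moved over 30 mm (distance of any of wax_tin, orange_stone from where it was at the start of the episode above 0.03 m).
It also fails if it takes over 69 s, if anything falls off the work surface, if the arm or the gripper's body presses on something with over 40 N, if the wrist force passes 120 N, or if a joint passes its speed limit or range.

## Working session

There is one attempt and no reset: what is moved stays moved. The work goes in short steps, Python scripts to look and compute and a tool call to move; the robot and the scene stay as the last step left them, time stands still between calls to the robot, and variables do not carry over. Pictures are saved under pics/ and viewed, at most 10 in all, crops included, and the job is handed in when it is done.

Besides the shell and the picture viewer there is one more tool, called after ">>>" by a JSON object that holds its "api" and its "payload", one argument or row to a line. servo_tool: Moves the arm, as the interface text tells. Its arguments: {"type":"object","properties":{"series":{"type":"array","items":{"type":"array","items":{"type":"array","items":{"type":"number"}}}},"fingers":{"type":"number"}},"required":["series"]}

```bash
mkdir -p pics; cat > h.py <<'E'
import numpy as np, cv2
from bench import get_state, optics, manip
def ray(pic,rc):
    K=np.array(pic["camera_matrix"]);T=np.array(pic["world_from_camera"])
    r,c=rc
    d=np.array([(c-K[0,2])/K[0,0],-(r-K[1,2])/K[1,1],-1.])
    return T[:3,3],T[:3,:3]@d
def onz(pic,rc,z=0):
    o,d=ray(pic,rc); return o+d*(z-o[2])/d[2]
def proj(pic,P):
    K=np.array(pic["camera_matrix"]);T=np.linalg.inv(np.array(pic["world_from_camera"]))
    p=(T[:3,:3]@np.atleast_2d(P).T).T+T[:3,3]
    return np.c_[K[0,0]*p[:,0]/-p[:,2]+K[0,2],K[1,1]*-p[:,1]/-p[:,2]+K[1,2]]
E
python3 - <<'E'
from h import *
np.set_printoptions(suppress=True,precision=2)
s=get_state();print(s["position"],s["eef_rot"],s["finger_gap"])
ims=[]
for n in("side","top"):
    p=optics.read_camera(n);ims.append(p["img"]);print(n,{k:v for k,v in p.items() if k!="img"})
    cv2.imwrite(f"pics/{n}0.png",cv2.cvtColor(p["img"],cv2.COLOR_RGB2BGR))
    for o in("stone_box","stone","mat","glue_bottle","wax_tin","orange_stone"):
        L=optics.landmark_of(o,p)
        C=optics.cut_out(o,p)
        print(o,[(np.round(l["at"],1),round(l["p"],2),onz(p,l["at"])[:2]) for l in L[:2]],[(c["box"],round(c["p"],2)) for c in C[:2]])
        if C:
            m=C[0]["region"].astype(np.uint8);r=cv2.minAreaRect(cv2.findNonZero(m));print("   corners z0",[onz(p,(b[1],b[0]))[:2].round(0).tolist() for b in cv2.boxPoints(r)])
E
```

```text
[ 174.27 -599.84  230.7 ] [[ 0.96  0.28 -0.  ]
 [ 0.28 -0.96  0.  ]
 [-0.   -0.   -1.  ]] 85.40384438038723
side {'camera_matrix': array([[358.7 ,   0.  , 252.66],
       [  0.  , 358.7 , 191.02],
       [  0.  ,   0.  ,   1.  ]]), 'world_from_camera': array([[   0.81,   -0.51,    0.28,  748.05],
       [   0.58,    0.72,   -0.37, -516.21],
       [  -0.01,    0.47,    0.89, 1035.66],
       [   0.  ,    0.  ,    0.  ,    1.  ]]), 'shot': 1}
stone_box [(array([166.6, 295.2]), 0.64, array([483.49,  78.26]))] [([289.5, 134.5, 310.8, 175.3], 0.61)]
   corners z0 [[477.0, 35.0], [403.0, 193.0], [454.0, 216.0], [525.0, 56.0]]
stone [(array([157.8, 293. ]), 0.54, array([458.31, 103.69]))] [([180.2, 274.9, 216.0, 307.7], 0.26)]
   corners z0 [[412.0, -426.0], [486.0, -373.0], [540.0, -441.0], [470.0, -492.0]]
mat [(array([225.1, 262.5]), 0.55, array([ 515.6 , -160.05]))] [([210.9, 184.6, 308.8, 274.1], 0.55)]
   corners z0 [[422.0, -299.0], [366.0, -53.0], [603.0, -30.0], [636.0, -266.0]]
glue_bottle [(array([297.7, 198.9]), 0.67, array([ 495.99, -445.16]))] [([179.2, 274.0, 216.4, 308.7], 
[... 1217 characters left out ...]
-170.08]))] [([210.4, 132.1, 315.1, 228.7], 0.55)]
   corners z0 [[600.0, -25.0], [640.0, -273.0], [417.0, -300.0], [381.0, -60.0]]
glue_bottle [(array([177.6, 370.7]), 0.64, array([ 501.5 , -452.78]))] [([356.9, 150.9, 396.3, 191.4], 0.83)]
   corners z0 [[527.0, -403.0], [598.0, -505.0], [522.0, -551.0], [453.0, -449.0]]
wax_tin [(array([235.3, 129.3]), 0.93, array([373.81, 184.07]))] [([110.6, 222.3, 140.2, 249.0], 0.85)]
   corners z0 [[380.0, 247.0], [427.0, 198.0], [377.0, 150.0], [330.0, 198.0]]
orange_stone [(array([241. , 346.8]), 0.8, array([ 336.38, -375.66]))] [([305.1, 220.4, 386.1, 268.0], 0.73)]
   corners z0 [[342.0, -266.0], [398.0, -462.0], [333.0, -477.0], [278.0, -283.0]]
```

View pics/top0.png

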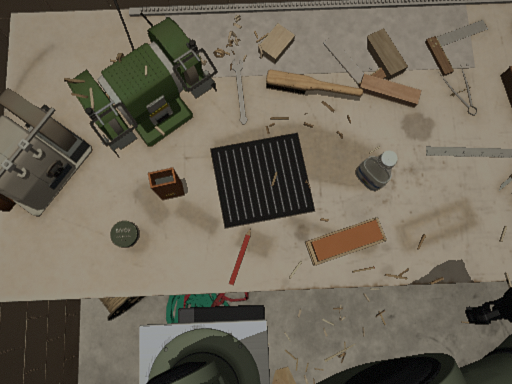

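View pics/side0.png

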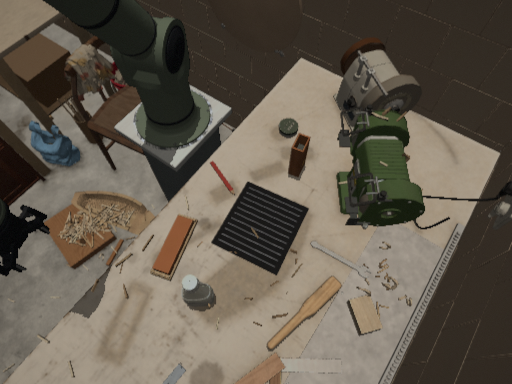

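The top view shows the box at about (165,183), the mat at (263,180), the bottle at (375,172) and the tin at (124,234). The side view agrees. Next I'll fit the box and mat poses to the silhouettes.

```bash
cat > fit.py <<'E'
from h import *
from scipy.optimize import minimize
def fit(name,dims,x0,cams=("side","top"),key=None):
    P=[optics.read_camera(c) for c in cams]
    M=[]
    for p in P:
        C=optics.cut_out(name,p); M.append(C[0]["region"].astype(np.uint8) if C else None)
    a,b,c=dims
    B=np.array([[i*a/2,j*b/2,k*c] for i in(-1,1) for j in(-1,1) for k in(0,1)])
    def cost(v):
        t=np.radians(v[2]);R=np.array([[np.cos(t),-np.sin(t),0],[np.sin(t),np.cos(t),0],[0,0,1]])
        Q=B@R.T+[v[0],v[1],0];s=0
        for p,m in zip(P,M):
            if m is None: continue
            h=cv2.convexHull((proj(p,Q)*4*16).round().astype(np.int32))
            r=np.zeros((384*4,512*4),np.uint8);cv2.fillConvexPoly(r,h,1,shift=4)
            r=cv2.resize(r.astype(np.float32),(512,384),interpolation=cv2.INTER_AREA)
            s+=1-np.minimum(r,m).sum()/np.maximum(r,m).sum()
        return s
    best=min((minimize(cost,x0[:2]+[y],method="Nelder-Mead",options=dict(initial_simplex=np.array([x0[:2]+[y],[x0[0]+8,x0[1],y],[x0[0],x0[1]+8,y],[x0[0],x0[1],y+6]]))) for y in x0[2]),key=lambda r:r.fun)
    return best.x,best.fun
E
python3 - <<'E'
from fit import *
np.set_printoptions(suppress=True,precision=2)
print(fit("mat",(220,240,4),[512,-165,[5,12]]))
print(fit("stone_box",(61,38,152),[485,76,[60,80,100,120]]))
print(fit("stone_box",(61,38,152),[485,76,[60,80,100,120]],cams=("top",)))
print(fit("stone_box",(61,38,152),[485,76,[60,80,100,120]],cams=("side",)))
print(fit("orange_stone",(65,200,32),[338,-370,[0,15,25]]))
print(fit("glue_bottle",(48,83,150),[500,-450,[0,45,90,135]]))
E
```

```text
(array([ 509.09, -164.51,    8.44]), np.float64(0.08814311027526855))
(array([488.3 ,  74.77, 103.28]), np.float64(0.43302953243255615))
(array([485.8 ,  72.51, 104.59]), np.float64(0.2459062933921814))
(array([490.97,  71.44, 103.89]), np.float64(0.14231234788894653))
(array([ 336.99, -372.78,   16.98]), np.float64(0.320127010345459))
(array([ 505.6 , -446.52,   95.94]), np.float64(0.6177325248718262))
```

```bash
cat > plan.py <<'E'
from h import *
from scipy.spatial.transform import Rotation as Ro
YAW=103.5
def Rt(ang,yaw=YAW):
    """ang: 0 = tool level along box own x (away, +y), 90 = down, >90 past"""
    t=np.radians(yaw);a=np.radians(ang);u=np.array([np.cos(t),np.sin(t),0]);v=np.array([np.sin(t),-np.cos(t),0])
    z=np.cos(a)*u-np.array([0,0,np.sin(a)])
    return np.c_[np.cross(v,z),v,z]
def rel(pos,R,p0=None,R0=None):
    s=get_state()
    p0=np.array(s["position"]) if p0 is None else p0; R0=np.array(s["eef_rot"]) if R0 is None else R0
    d=R0.T@(np.array(pos)-p0);w=np.degrees(Ro.from_matrix(R0.T@R).as_rotvec())
    print("row",np.round(d/10,2).tolist()+np.round(w,2).tolist(),"rows>=",np.ceil(max(np.linalg.norm(d)/50,np.linalg.norm(w)/8.59)))
E
python3 -c "
from plan import *
print(get_state()['joint_positions'])
rel([515,-60,300],Rt(90))
"
```

```text
[ 1.21779756  0.52141549 -0.03628542  1.59953027  0.02122203  1.0210999
 -0.11281883]
row [47.78, -42.37, -6.87, -0.0, -0.0, -87.3] rows>= 13.0
```

>>> {"api": "servo_tool", "payload": {
  "series": [
    [[47.8,-42.4,-7,0,0,-87.3],[47.8,-42.4,-7,0,0,-87.3],[47.8,-42.4,-7,0,0,-87.3],[47.8,-42.4,-7,0,0,-87.3],[47.8,-42.4,-7,0,0,-87.3],[47.8,-42.4,-7,0,0,-87.3],[47.8,-42.4,-7,0,0,-87.3],[47.8,-42.4,-7,0,0,-87.3],[47.8,-42.4,-7,0,0,-87.3],[47.8,-42.4,-7,0,0,-87.3],[47.8,-42.4,-7,0,0,-87.3],[47.8,-42.4,-7,0,0,-87.3],[47.8,-42.4,-7,0,0,-87.3],[47.8,-42.4,-7,0,0,-87.3],[47.8,-42.4,-7,0,0,-87.3],[47.8,-42.4,-7,0,0,-87.3],[47.8,-42.4,-7,0,0,-87.3],[47.8,-42.4,-7,0,0,-87.3]]
  ]
}}

```text
time: 4.1
position: [514.8, -60.6, 301.3]
eef_rot: [[-0.232, 0.973, -0.0], [0.973, 0.232, -0.0], [-0.0, -0.0, -1.0]]
ft_force: [0.1, -0.1, -0.6]
finger_gap: 85.4
gripper_force: 0.0
```

```bash
python3 -c "
from plan import *
s=get_state();print(s['time'],s['position'],s['joint_positions'])
rel([515,-60,300],Rt(130));rel([515,-60,300],Rt(25))
"
```

```text
4.1 [514.79702524 -60.57255461 301.33859585] [ 0.48314174  0.32706876 -0.61422167  1.76642674  0.20820769  1.11350982
  0.03544903]
row [0.05, 0.03, 0.13, -0.04, -39.98, -0.08] rows>= 5.0
row [0.05, 0.03, 0.13, 0.04, 65.02, -0.08] rows>= 8.0
```

```bash
python3 -c "
from plan import *
rel([545,-215,200],Rt(140,120))
"
```

```text
row [-15.72, -0.64, 10.14, -7.24, -49.63, -15.51] rows>= 7.0
```

>>> {"api": "servo_tool", "payload": {
  "series": [
    [[-15.7,-0.6,10.1,-7.2,-49.6,-15.5],[-15.7,-0.6,10.1,-7.2,-49.6,-15.5],[-15.7,-0.6,10.1,-7.2,-49.6,-15.5],[-15.7,-0.6,10.1,-7.2,-49.6,-15.5],[-15.7,-0.6,10.1,-7.2,-49.6,-15.5],[-15.7,-0.6,10.1,-7.2,-49.6,-15.5],[-15.7,-0.6,10.1,-7.2,-49.6,-15.5],[-15.7,-0.6,10.1,-7.2,-49.6,-15.5],[-15.7,-0.6,10.1,-7.2,-49.6,-15.5],[-15.7,-0.6,10.1,-7.2,-49.6,-15.5]]
  ]
}}

```text
time: 5.1
position: [546.0, -214.6, 200.9]
eef_rot: [[-0.321, 0.867, 0.382], [0.559, 0.499, -0.663], [-0.765, 0.001, -0.644]]
ft_force: [0.2, 0.1, -0.5]
finger_gap: 85.8
gripper_force: 0.0
```

```bash
python3 -c "
from plan import *
s=get_state();print(s['time'],s['position'],s['joint_positions'])
rel([545,-215,200],Rt(140,120));
rel([530,-90,200],Rt(25))
"
```

```text
5.1 [ 546.04300465 -214.59634326  200.87838187] [ 0.05749096  0.47312753 -0.25604274  2.22738985  1.56014857  0.90699386
 -0.96688815]
row [0.08, -0.11, 0.04, -0.05, -0.12, -0.09] rows>= 1.0
row [7.55, 4.82, -8.81, -2.52, 113.96, 19.32] rows>= 14.0
```

>>> {"api": "servo_tool", "payload": {
  "series": [
    [[7.5,4.8,-8.8,-2.5,114,19.3],[7.5,4.8,-8.8,-2.5,114,19.3],[7.5,4.8,-8.8,-2.5,114,19.3],[7.5,4.8,-8.8,-2.5,114,19.3],[7.5,4.8,-8.8,-2.5,114,19.3],[7.5,4.8,-8.8,-2.5,114,19.3],[7.5,4.8,-8.8,-2.5,114,19.3],[7.5,4.8,-8.8,-2.5,114,19.3],[7.5,4.8,-8.8,-2.5,114,19.3],[7.5,4.8,-8.8,-2.5,114,19.3],[7.5,4.8,-8.8,-2.5,114,19.3],[7.5,4.8,-8.8,-2.5,114,19.3],[7.5,4.8,-8.8,-2.5,114,19.3],[7.5,4.8,-8.8,-2.5,114,19.3],[7.5,4.8,-8.8,-2.5,114,19.3],[7.5,4.8,-8.8,-2.5,114,19.3],[7.5,4.8,-8.8,-2.5,114,19.3],[7.5,4.8,-8.8,-2.5,114,19.3]]
  ]
}}

```text
time: 6.9
position: [530.1, -89.2, 201.2]
eef_rot: [[-0.103, 0.971, -0.214], [0.415, 0.237, 0.878], [0.904, 0.002, -0.427]]
ft_force: [-0.1, 1.0, -0.6]
finger_gap: 85.5
gripper_force: 0.0
```

```bash
python3 -c "
from plan import *
s=get_state();print(s['time'],s['position'],s['joint_positions'])
rel([530,-90,200],Rt(25))
p=optics.read_camera('top');q=optics.read_camera('side')
b=p['img'][80:300,60:330];c=q['img'][80:300,180:450]
cv2.imwrite('pics/a.png',cv2.cvtColor(cv2.resize(np.hstack([b,c]),None,fx=1.48,fy=1.48,interpolation=cv2.INTER_CUBIC),cv2.COLOR_RGB2BGR))
"
```

```text
6.9 [530.10152271 -89.19598452 201.23319459] [ 0.90931795  1.02762424 -0.7690344   1.4475969  -0.31509707  1.47142274
  0.59777411]
row [-0.14, -0.03, -0.02, -0.16, 0.31, 0.21] rows>= 1.0
```

View pics/a.png

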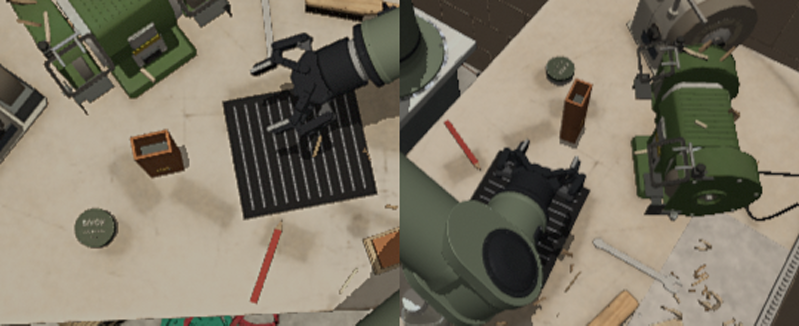

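The hand is level beside the mat, with the box rim at crop corners (131,136), (172,131), (184,149) and (138,156). I'll refine the pose from the rim corners.

```bash
python3 -c "
from fit import *
from plan import *
np.set_printoptions(suppress=True,precision=1)
p=optics.read_camera('top')
c=[onz(p,(y/1.48+80,x/1.48+60),152)[:2] for x,y in((131,136),(172,131),(184,149),(138,156))]
c=np.array(c);print(c,c.mean(0))
for i in range(4):
  d=c[(i+1)%4]-c[i];print(np.hypot(*d),np.degrees(np.arctan2(d[1],d[0])))
for cam in ('top','side'): print(fit('stone_box',(61,38,152),[485,76,[95,103,110]],cams=(cam,)))
P={k:optics.read_camera(k) for k in('top','side')}
for k,q in P.items():
  im=q['img'].copy()
  for t,col in((103.5,(0,255,255)),):
    t=np.radians(t);u=np.array([np.cos(t),np.sin(t)]);v=np.array([-u[1],u[0]])
    for z in(0,152):
      Q=[list(np.array([487,73])+a*30.5*u+b*19*v)+[z] for a,b in((1,1),(1,-1),(-1,-1),(-1,1))]
      P[k]['o']=P[k].get('o',[])+[proj(q,Q)]
ims=[]
for k,(x,y) in (('top',(130,150)),('side',(260,110))):
  im=cv2.resize(P[k]['img'][y:y+80,x:x+80],None,fx=5,fy=5,interpolation=cv2.INTER_CUBIC)
  for o in P[k]['o']: cv2.polylines(im,[((o-[x,y]+.5)*5).astype(np.int32)],True,(0,255,255),1)
  ims.append(im)
cv2.imwrite('pics/b.png',cv2.cvtColor(np.hstack(ims),cv2.COLOR_RGB2BGR))
"
```

```text
[[500.3 103.9]
 [505.8  39.5]
 [476.   21. ]
 [467.6  92.9]] [487.4  64.3]
64.61952567641721 -85.08614818581914
35.10961753986934 -148.25721794906732
72.35626341916769 96.6262170571348
34.46783880506606 18.576614741041123
(array([485.7,  73. , 100.4]), np.float64(0.13297396898269653))
(array([491.1,  71.9, 101.7]), np.float64(0.09915471076965332))
```

View pics/b.png

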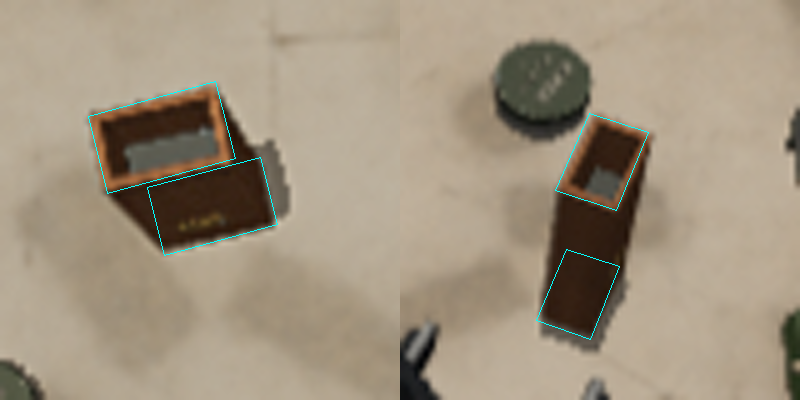

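```bash
python3 -c "
from plan import *
R=Rt(12,102.5);C=np.array([488,73,90])
rel(C-91*R[:,2],R)
rel(C+19*R[:,2],R)
"
```

```text
row [-4.87, -0.37, 10.97, -1.14, 13.07, 0.33] rows>= 3.0
row [-2.38, -0.14, 21.69, -1.14, 13.07, 0.33] rows>= 5.0
```

>>> {"api": "servo_tool", "payload": {
  "series": [
    [[-4.9,-0.4,8,-1.1,13.1,0.3],[-4.9,-0.4,11,-1.1,13.1,0.3],[-4.9,-0.4,11,-1.1,13.1,0.3],[-4.9,-0.4,11,-1.1,13.1,0.3],[-4.9,-0.4,11,-1.1,13.1,0.3],[-4.9,-0.4,11,-1.1,13.1,0.3],[-4.9,-0.4,11,-1.1,13.1,0.3]]
  ],
  "fingers": 8.54
}}

```text
time: 8.05
position: [507.6, -14.7, 109.3]
eef_rot: [[-0.047, 0.976, -0.211], [0.204, 0.216, 0.955], [0.978, 0.001, -0.209]]
ft_force: [0.5, -0.2, -0.8]
finger_gap: 85.3
gripper_force: 0.0
```

```bash
python3 -c "
from plan import *
s=get_state();print(s['time'],s['position'],s['joint_positions'])
R=Rt(12,102.5);C=np.array([488,73,90])
rel(C+19*R[:,2],R)
ims=[]
for k,(x,y) in (('top',(130,120)),('side',(230,110))):
  ims.append(cv2.resize(optics.read_camera(k)['img'][y:y+130,x:x+130],None,fx=3,fy=3,interpolation=cv2.INTER_CUBIC))
cv2.imwrite('pics/c.png',cv2.cvtColor(np.hstack(ims),cv2.COLOR_RGB2BGR))
"
```

```text
8.05 [507.61098239 -14.74782606 109.26466064] [ 0.90134853  1.2587386  -0.7842476   1.54230769 -0.37008672  1.34350764
  0.70678481]
row [-0.0, -0.02, 11.1, 0.02, 0.07, 0.08] rows>= 3.0
```

View pics/c.png

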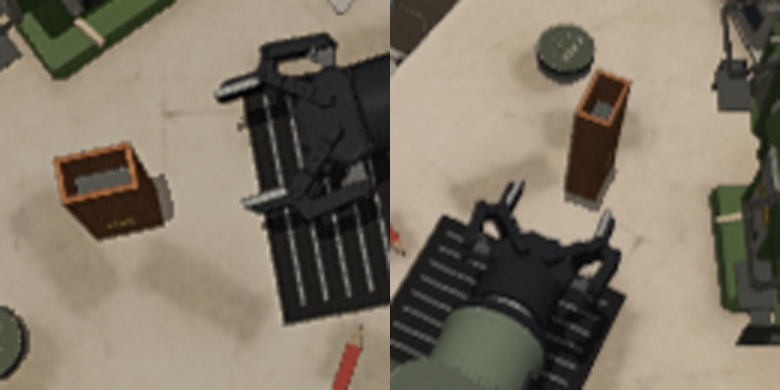

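The fingers (tips at crop (220,95) and (245,205)) straddle the box line. I'll move in slowly and close.

>>> {"api": "servo_tool", "payload": {
  "series": [
    [[0,0,3,0,0,0],[0,0,5.5,0,0,0],[0,0,7.5,0,0,0],[0,0,9.5,0,0,0],[0,0,11.1,0,0,0],[0,0,11.1,0,0,0],[0,0,11.1,0,0,0]]
  ]
}}

```text
time: 8.85
position: [483.7, 91.6, 85.6]
eef_rot: [[-0.046, 0.976, -0.212], [0.203, 0.217, 0.955], [0.978, 0.0, -0.208]]
ft_force: [0.5, -0.5, 0.2]
finger_gap: 85.4
gripper_force: 0.0
```

>>> {"api": "servo_tool", "payload": {
  "series": [
    [[0,0,0,0,0,0],[0,0,0,0,0,0],[0,0,0,0,0,0],[0,0,0,0,0,0],[0,0,0,0,0,0],[0,0,0,0,0,0],[0,0,0,0,0,0],[0,0,0,0,0,0],[0,0,0,0,0,0],[0,0,0,0,0,0],[0,0,0,0,0,0],[0,0,0,0,0,0]]
  ],
  "fingers": 2.5
}}

```text
time: 10.05
position: [483.5, 92.1, 85.6]
eef_rot: [[-0.045, 0.976, -0.212], [0.202, 0.217, 0.955], [0.978, 0.0, -0.207]]
ft_force: [2.4, -4.8, 4.1]
finger_gap: 37.4
gripper_force: 62.5
```

```bash
python3 -c "
from plan import *
s=get_state();print(s['time'],s['position'],s['joint_positions'],s['ft_force'],s['finger_gap'],s['gripper_force'])
p0=np.array(s['position']);R0=np.array(s['eef_rot']);np.save('g.npy',np.c_[p0,R0])
rel(p0+[0,0,90],R0)
rel([535,-130,200],Rt(60,115))
"
```

```text
10.05 [483.4939623   92.07984174  85.57997966] [ 0.83108801  1.28850187 -0.82746327  1.71675218 -0.41299372  1.0965956
  0.74363275] [ 2.37366262 -4.82759226  4.0820681 ] 37.414126609954465 62.54569888114929
row [8.8, 0.0, -1.86, 0.0, 0.0, 0.0] rows>= 2.0
row [6.47, 0.21, -24.67, 10.4, -47.84, -7.52] rows>= 6.0
```

>>> {"api": "servo_tool", "payload": {
  "series": [
    [[3,0,-0.6,0,0,0],[6,0,-1.2,0,0,0],[8.8,0,-1.9,0,0,0],[11,0,-2.3,0,0,0],[11,0,-2.3,0,0,0]]
  ]
}}

```text
time: 10.55
position: [483.3, 92.6, 199.4]
eef_rot: [[-0.048, 0.976, -0.213], [0.204, 0.218, 0.954], [0.978, 0.002, -0.209]]
ft_force: [0.8, 0.5, -6.8]
finger_gap: 37.4
gripper_force: 61.9
```

```bash
cat >> plan.py <<'E'
def pour(th,mouth=(515,-140),h=14,yaw=115):
    """TCP pose with box tilted th, lower mouth corner at height h, corner fixed in xy"""
    g=np.load('g.npy');R0=g[:,1:];y0=102.5
    t=np.radians(yaw);a=np.radians(th);u=np.array([np.cos(t),np.sin(t),0]);z=np.array([0,0,1.])
    b=np.cos(a)*z+np.sin(a)*u;w=np.cos(a)*u-np.sin(a)*z
    # world rotation of box from grasp pose: yaw then tilt about horizontal axis z x u
    Rw=Ro.from_rotvec(np.cross(z,u)*a)*Ro.from_euler('z',yaw-y0,degrees=True)
    R=Rw.as_matrix()@R0
    corner=np.array([mouth[0],mouth[1],h])
    C=corner-30.5*w-62*b
    return C+19*R[:,2],R
E
python3 -c "
from plan import *
s=get_state();print(s['time'],s['position'],s['finger_gap'])
rel(*pour(80,h=60));rel(*pour(100,h=20))
print(pour(100,h=20))
p=[optics.read_camera(k)['img'] for k in ('top','side')]
cv2.imwrite('pics/d.png',cv2.cvtColor(np.hstack([p[0][80:330,90:340],p[1][80:330,180:430]]),cv2.COLOR_RGB2BGR))
"
```

```text
10.55 [483.2826984   92.55730529 199.35976196] 37.351684830989996
row [-19.86, -0.57, -26.36, 8.44, -79.53, -10.53] rows>= 10.0
row [-21.45, -0.66, -25.61, 6.8, -99.44, -12.4] rows>= 12.0
(array([ 541.56044559, -196.98029052,   43.18119616]), array([[-3.92405557e-01,  9.06189105e-01,  1.57604518e-01],
       [ 8.40350711e-01,  4.22872224e-01, -3.39101408e-01],
       [-3.73936575e-01, -6.22208468e-04, -9.27454070e-01]]))
```

View pics/d.png

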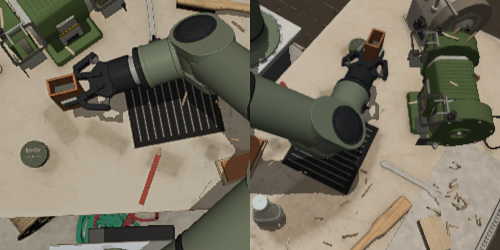

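>>> {"api": "servo_tool", "payload": {
  "series": [
    [[-2,0,-3,0.8,-7.9,-1],[-4,-0.1,-5.3,1.7,-15.9,-2.1],[-6,-0.2,-8,2.5,-23.8,-3.1],[-8,-0.2,-10.6,3.4,-31.8,-4.2],[-10,-0.3,-13.2,4.2,-39.7,-5.2],[-12,-0.3,-15.8,5.1,-47.7,-6.3],[-14,-0.4,-18.4,5.9,-55.6,-7.3],[-16,-0.5,-21,6.8,-63.6,-8.4],[-18,-0.5,-23.7,7.6,-71.6,-9.4],[-19.9,-0.6,-26.4,8.4,-79.5,-10.5],[-19.9,-0.6,-26.4,8.4,-79.5,-10.5],[-19.9,-0.6,-26.4,8.4,-79.5,-10.5]]
  ]
}}

```text
time: 11.85
position: [541.7, -199.8, 56.9]
eef_rot: [[-0.423, 0.906, 0.008], [0.906, 0.423, -0.026], [-0.027, -0.004, -1.0]]
ft_force: [0.1, 0.1, -3.9]
finger_gap: 37.4
gripper_force: 65.0
```

```bash
python3 -c "
from plan import *
s=get_state();print(s['time'],s['position'],s['finger_gap'],s['joint_positions'])
for th,h in((80,60),(90,30),(100,18),(106,18)): rel(*pour(th,h=h))
"
```

```text
11.85 [ 541.71572281 -199.75852362   56.90308721] 37.442569136040035 [ 0.47415707  0.69549774 -0.3353485   1.85300113  0.39877513  0.64635434
  0.32765516]
row [-0.16, 0.1, -0.33, -0.19, -0.42, -0.02] rows>= 1.0
row [-0.01, 0.11, 1.5, -0.18, -10.42, -0.0] rows>= 2.0
row [0.3, 0.11, 1.56, -0.18, -20.42, 0.02] rows>= 3.0
row [0.56, 0.11, 0.91, -0.18, -26.42, 0.03] rows>= 4.0
```

>>> {"api": "servo_tool", "payload": {
  "series": [
    [[0,0.1,0.8,0,-5,0],[0,0.1,1.5,0,-10.4,0],[0.1,0.1,1.5,0,-15.4,0],[0.3,0.1,1.5,0,-20.4,0],[0.4,0.1,1.2,0,-23.4,0],[0.6,0.1,0.9,0,-26.4,0],[0.6,0.1,0.9,0,-26.4,0],[0.6,0.1,0.9,0,-26.4,0]]
  ]
}}

```text
time: 12.65
position: [541.0, -194.4, 47.5]
eef_rot: [[-0.375, 0.906, 0.196], [0.798, 0.423, -0.429], [-0.472, -0.004, -0.882]]
ft_force: [-0.1, 0.4, -4.8]
finger_gap: 37.2
gripper_force: 65.1
```

```bash
python3 -c "
from plan import *
s=get_state();print(s['time'],s['position'],s['finger_gap'],s['ft_force'],s['wrist_torque'])
for th in (108,110,112,114,116,118,120,122): rel(*pour(th,h=16))
p=[optics.read_camera(k) for k in ('top','side')]
for q in p: print([(l['at'],l['p']) for l in optics.landmark_of('stone',q)])
p=[cv2.resize(a['img'][y:y+130,x:x+130],None,fx=3,fy=3,interpolation=cv2.INTER_CUBIC) for a,x,y in((p[0],200,120),(p[1],190,160))]
cv2.imwrite('pics/e.png',cv2.cvtColor(np.hstack(p),cv2.COLOR_RGB2BGR))
"
```

```text
12.65 [ 540.9907209  -194.40809197   47.52521538] 37.17684708461231 [-0.06552681  0.37124519 -4.84375537] [0.959463   0.49021914 0.03266074]
row [0.1, -0.06, -0.08, -0.17, -1.81, 0.1] rows>= 1.0
row [0.11, -0.06, -0.31, -0.17, -3.81, 0.11] rows>= 1.0
row [0.12, -0.06, -0.54, -0.16, -5.81, 0.11] rows>= 1.0
row [0.14, -0.06, -0.78, -0.16, -7.81, 0.12] rows>= 1.0
row [0.17, -0.06, -1.01, -0.16, -9.81, 0.12] rows>= 2.0
row [0.21, -0.06, -1.24, -0.15, -11.81, 0.12] rows>= 2.0
row [0.25, -0.06, -1.47, -0.15, -13.81, 0.13] rows>= 2.0
row [0.31, -0.06, -1.7, -0.15, -15.81, 0.13] rows>= 2.0
[]
[]
```

View pics/e.png

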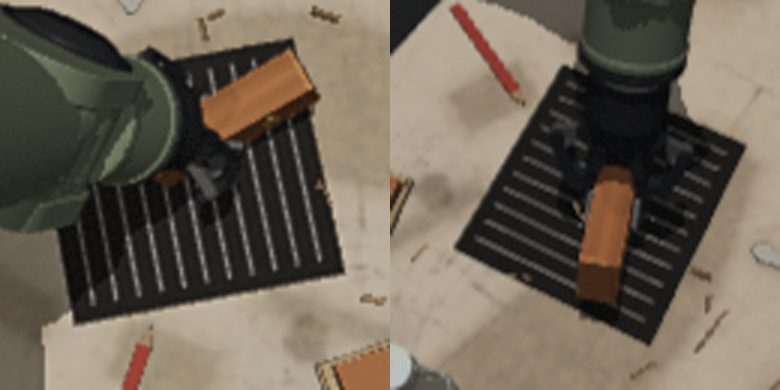

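>>> {"api": "servo_tool", "payload": {
  "series": [
    [[0.1,0,-0.1,0,-1.8,0],[0.1,0,-0.2,0,-2.8,0],[0.1,0,-0.3,0,-3.8,0],[0.1,0,-0.4,0,-4.8,0],[0.1,0,-0.5,0,-5.8,0],[0.1,0,-0.6,0,-6.8,0],[0.1,0,-0.8,0,-7.8,0],[0.1,0,-0.8,0,-7.8,0],[0.1,0,-0.8,0,-7.8,0],[0.1,0,-0.8,0,-7.8,0]]
  ]
}}

```text
time: 13.85
position: [539.1, -192.0, 55.3]
eef_rot: [[-0.341, 0.907, 0.246], [0.734, 0.421, -0.533], [-0.587, -0.001, -0.81]]
ft_force: [1.1, -0.8, -4.0]
finger_gap: 37.3
gripper_force: 65.1
```

```bash
cat > chk.py <<'E'
from plan import *
s=get_state();print(s['time'],s['position'],s['finger_gap'],s['ft_force'],s['wrist_torque'])
p=[optics.read_camera(k) for k in ('top','side')]
for q in p:
    print([(l['at'],round(l['p'],2),onz(q,l['at'],20)) for l in optics.landmark_of('stone',q)][:2])
    print([(l['box'],l['region'].sum(),round(l['p'],2)) for l in optics.cut_out('stone',q)][:2])
E
python3 chk.py; python3 -c "
from plan import *
for th in (116,118,120,122,124): rel(*pour(th,h=16))"
```

```text
13.85 [ 539.05492644 -191.97138665   55.33064803] 37.29738068393213 [ 1.06665123 -0.77759972 -4.02106499] [ 1.17472045  0.5606817  -0.00243842]
[]
[]
[]
[]
row [0.21, -0.0, -0.19, -0.09, -1.98, -0.03] rows>= 1.0
row [0.22, -0.0, -0.42, -0.09, -3.98, -0.03] rows>= 1.0
row [0.23, -0.0, -0.66, -0.09, -5.98, -0.03] rows>= 1.0
row [0.25, -0.0, -0.89, -0.09, -7.98, -0.03] rows>= 1.0
row [0.28, -0.0, -1.12, -0.09, -9.98, -0.02] rows>= 2.0
```

>>> {"api": "servo_tool", "payload": {
  "series": [
    [[0.2,0,-0.1,0,-1,0],[0.2,0,-0.2,0,-2,0],[0.2,0,-0.3,0,-3,0],[0.2,0,-0.4,0,-4,0],[0.2,0,-0.5,0,-5,0],[0.2,0,-0.7,0,-6,0],[0.2,0,-0.8,0,-7,0],[0.2,0,-0.9,0,-8,0],[0.2,0,-0.9,0,-8,0],[0.2,0,-0.9,0,-8,0],[0.2,0,-0.9,0,-8,0]]
  ]
}}

```text
time: 15.25
position: [536.1, -185.3, 61.5]
eef_rot: [[-0.304, 0.907, 0.291], [0.652, 0.421, -0.63], [-0.694, -0.002, -0.72]]
ft_force: [-0.5, 0.1, -2.9]
finger_gap: 37.5
gripper_force: 65.3
```

```bash
python3 chk.py; python3 -c "
from plan import *
a=np.array(get_state()['eef_rot']);print(np.degrees(np.arccos((a@np.load('g.npy')[:,1:].T@[0,0,1])[2])))
p=[optics.read_camera(k) for k in ('top','side')]
p=[cv2.resize(a['img'][y:y+130,x:x+130],None,fx=3,fy=3,interpolation=cv2.INTER_CUBIC) for a,x,y in((p[0],200,120),(p[1],190,160))]
cv2.imwrite('pics/f.png',cv2.cvtColor(np.hstack(p),cv2.COLOR_RGB2BGR))
"
```

```text
15.25 [ 536.13672769 -185.32865437   61.50432137] 37.45969598092112 [-0.45493119  0.14354737 -2.89820004] [ 1.1770377   0.53346197 -0.01380251]
[]
[]
[]
[]
122.02750445642195
```

View pics/f.png

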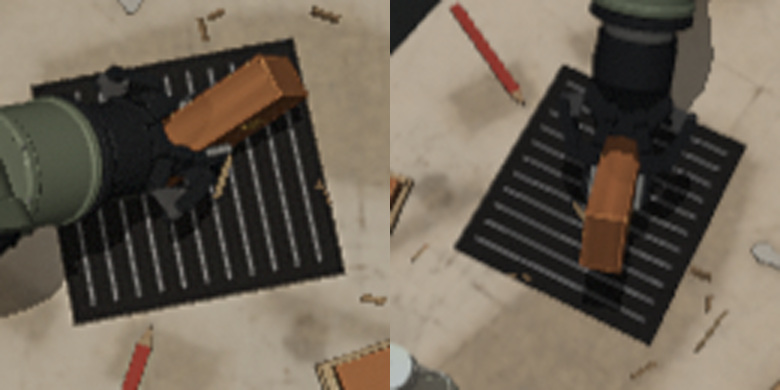

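The wrist load has dropped by about the stone's weight, so its front is on the mat. I'll draw the box back along its own axis.

>>> {"api": "servo_tool", "payload": {
  "series": [
    [[-0.6,0,0.1,0,0,0],[-1.2,0,0.2,0,0,0],[-1.8,0,0.4,0,0,0],[-2.4,0,0.5,0,0,0],[-2.9,0,0.6,0,0,0],[-3.5,0,0.7,0,0,0],[-4.1,0,0.9,0,0,0],[-4.7,0,1,0,0,0],[-5.3,0,1.1,0,0,0],[-5.9,0,1.2,0,0,0],[-5.9,0,1.2,0,0,0],[-5.9,0,1.2,0,0,0]]
  ]
}}

```text
time: 16.85
position: [557.6, -231.3, 93.8]
eef_rot: [[-0.304, 0.907, 0.292], [0.652, 0.421, -0.63], [-0.694, -0.002, -0.72]]
ft_force: [-0.3, -0.3, -3.4]
finger_gap: 37.4
gripper_force: 65.3
```

```bash
python3 chk.py; python3 -c "
from plan import *
p=[optics.read_camera(k) for k in ('top','side')]
p=[cv2.resize(a['img'][y:y+130,x:x+130],None,fx=3,fy=3,interpolation=cv2.INTER_CUBIC) for a,x,y in((p[0],200,120),(p[1],190,160))]
cv2.imwrite('pics/g.png',cv2.cvtColor(np.hstack(p),cv2.COLOR_RGB2BGR))
"
```

```text
16.85 [ 557.58711504 -231.25005392   93.77942199] 37.42931393125338 [-0.30693154 -0.30283173 -3.42018236] [0.87416011 0.44133012 0.03815895]
[([178.1, 255.6], 0.7, array([ 507.5221806 , -147.56507533,   20.        ]))]
[([234.3, 171.1, 263.5, 186.7], np.int64(122), 0.59)]
[]
[]
```

View pics/g.png

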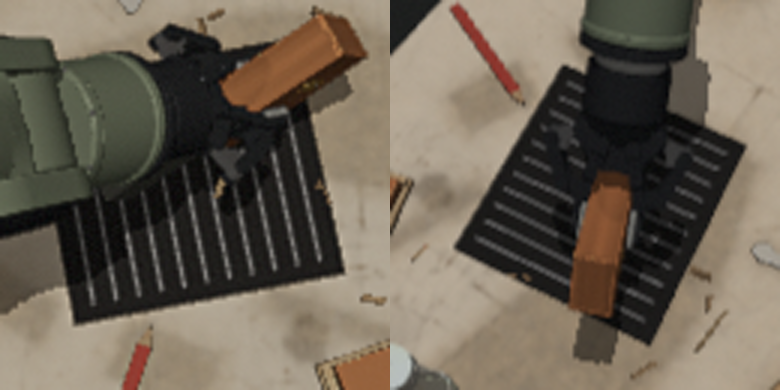

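>>> {"api": "servo_tool", "payload": {
  "series": [
    [[-0.5,0,0.4,0,0,0],[-1,0,0.8,0,0,0],[-1.5,0,1.2,0,0,0],[-2,0,1.6,0,0,0],[-2.6,0,2,0,0,0],[-3.2,0,2.4,0,0,0],[-3.8,0,2.8,0,0,0],[-4.4,0,3,0,0,0],[-4.4,0,3,0,0,0],[-4.4,0,3,0,0,0]]
  ]
}}

```text
time: 18.25
position: [579.7, -278.8, 102.7]
eef_rot: [[-0.304, 0.907, 0.292], [0.652, 0.421, -0.63], [-0.694, -0.002, -0.72]]
ft_force: [0.7, 1.4, -2.1]
finger_gap: 37.3
gripper_force: 65.4
```

```bash
python3 chk.py; python3 -c "
from plan import *
s=get_state();p0=np.array(s['position'])
g=np.load('g.npy')
rel(p0+[0,0,110],np.array(s['eef_rot']))
"
```

```text
18.25 [ 579.65373651 -278.75694763  102.70970882] 37.346693549506234 [ 0.71353192  1.35788656 -2.07370649] [1.03832314 0.43194339 0.03171552]
[([174.1, 260.1], 0.78, array([ 517.77177194, -159.75772015,   20.        ]))]
[([242.8, 166.1, 275.8, 186.8], np.int64(228), 0.84)]
[([272.6, 251.9], 0.55, array([ 579.24805504, -304.1389265 ,   20.        ]))]
[]
row [-7.64, -0.02, -7.92, 0.0, 0.0, 0.0] rows>= 3.0
```

```bash
python3 -c "
from plan import *
p=optics.read_camera('top');C=optics.cut_out('stone',p)[0]
m=C['region'].astype(np.uint8);r=cv2.minAreaRect(cv2.findNonZero(m))
for b in cv2.boxPoints(r): print(b,[onz(p,(b[1],b[0]),z)[:2].round() for z in (26,49)])
n=[l for l in optics.cut_out('stone_box',p)]
print([(l['box'],l['p']) for l in n])
g=p['img'][160:192,236:282]
cv2.imwrite('pics/h.png',cv2.cvtColor(cv2.resize(p['img'][120:240,190:340],None,fx=5,fy=5,interpolation=cv2.INTER_CUBIC),cv2.COLOR_RGB2BGR))
"
```

```text
[238.6 179.2] [array([ 505., -103.]), array([ 499., -104.])]
[275.      160.99998] [array([ 550., -200.]), array([ 543., -198.])]
[278.4     167.79997] [array([ 531., -208.]), array([ 525., -206.])]
[242.      185.99998] [array([ 487., -111.]), array([ 481., -112.])]
[([293.9, 114.1, 340.8, 144.9], 0.8)]
```

View pics/h.png

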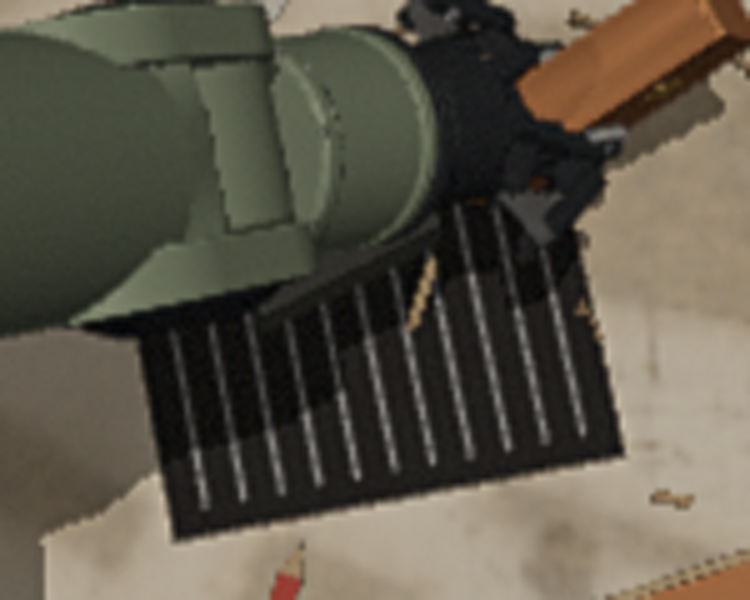

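The stone is out and lying on the mat, as a dark bar at crop (250–430, 230–330), with the box mouth clear of it. Next I'll lift, turn the box upright and carry it back.

>>> {"api": "servo_tool", "payload": {
  "series": [
    [[-2.5,0,-2.6,0,0,0],[-5,0,-5.2,0,0,0],[-7.6,0,-7.9,0,0,0],[-10.4,0,-10.8,0,0,0],[-10.4,0,-10.8,0,0,0],[-10.4,0,-10.8,0,0,0]]
  ]
}}

```text
time: 19.3
position: [580.2, -279.0, 254.5]
eef_rot: [[-0.301, 0.907, 0.294], [0.653, 0.42, -0.63], [-0.695, 0.003, -0.719]]
ft_force: [0.5, -0.6, -3.5]
finger_gap: 37.2
gripper_force: 65.8
```

```bash
python3 chk.py; python3 -c "
from plan import *
g=np.load('g.npy');rel(g[:,0]+[0,0,120],g[:,1:])
"
```

```text
19.3 [ 580.18272912 -278.99387884  254.47494535] 37.23449090783543 [ 0.49408833 -0.56402339 -3.53497915] [ 1.04360192  0.52572065 -0.03202825]
[]
[([240.2, 158.2, 278.6, 189.8], np.int64(521), 0.92)]
[]
[]
row [30.24, 6.94, -22.87, -4.75, 121.47, 14.34] rows>= 15.0
```

>>> {"api": "servo_tool", "payload": {
  "series": [
    [[1.9,0.4,-1.4,-0.3,7.6,0.9],[3.8,0.9,-2.9,-0.6,15.2,1.8],[5.7,1.3,-4.3,-0.9,22.8,2.7],[7.6,1.7,-5.7,-1.2,30.4,3.6],[9.5,2.2,-7.1,-1.5,38,4.5],[11.3,2.6,-8.6,-1.8,45.6,5.4],[13.2,3,-10,-2.1,53.1,6.3],[15.1,3.5,-11.4,-2.4,60.7,7.2],[17,3.9,-12.9,-2.7,68.3,8.1],[18.9,4.3,-14.3,-3,75.9,9],[20.8,4.8,-15.7,-3.3,83.5,9.9],[22.7,5.2,-17.1,-3.6,91.1,10.8],[24.6,5.6,-18.6,-3.9,98.7,11.7],[26.5,6.1,-20,-4.2,106.3,12.5],[28.3,6.5,-21.4,-4.4,113.9,13.4],[30.2,6.9,-22.9,-4.7,121.5,14.3],[30.2,6.9,-22.9,-4.7,121.5,14.3],[30.2,6.9,-22.9,-4.7,121.5,14.3],[30.2,6.9,-22.9,-4.7,121.5,14.3]]
  ]
}}

```text
time: 21.5
position: [484.1, 91.2, 207.3]
eef_rot: [[-0.048, 0.976, -0.212], [0.203, 0.217, 0.955], [0.978, 0.003, -0.209]]
ft_force: [-0.7, -0.5, -2.6]
finger_gap: 37.3
gripper_force: 65.5
```

```bash
python3 chk.py; python3 -c "
from plan import *
g=np.load('g.npy')
for h in (20,2):rel(g[:,0]+[0,0,h],g[:,1:])
"
```

```text
21.5 [484.11357197  91.21652388 207.34476353] 37.276030816545614 [-0.70321348 -0.46642952 -2.55425037] [-1.43601584 -0.30318955 -0.04483704]
[([176.5, 262.7], 0.7, array([ 511.06353787, -166.23416223,   20.        ]))]
[([241.6, 158.9, 273.0, 187.0], np.int64(393), 0.62)]
[([299.7, 201.9], 0.61, array([ 511.07114364, -445.85412454,   20.        ])), ([221.3, 262.0], 0.45, array([ 511.65794162, -157.56093461,   20.        ]))]
[([211.2, 202.7, 308.5, 275.3], np.int64(2479), 0.72), ([257.8, 233.4, 266.5, 242.7], np.int64(46), 0.47)]
row [-10.0, -0.06, 2.18, 0.0, 0.03, 0.18] rows>= 3.0
row [-11.76, -0.07, 2.55, 0.0, 0.03, 0.18] rows>= 3.0
```

>>> {"api": "servo_tool", "payload": {
  "series": [
    [[-3,0,0.6,0,0,0],[-6,0,1.3,0,0,0],[-9,0,1.9,0,0,0],[-10.5,-0.1,2.3,0,0,0.2],[-11.2,-0.1,2.4,0,0,0.2],[-11.6,-0.1,2.5,0,0,0.2],[-11.8,-0.1,2.5,0,0,0.2],[-11.8,-0.1,2.5,0,0,0.2],[-11.8,-0.1,2.5,0,0,0.2]]
  ]
}}

```text
time: 22.7
position: [483.3, 91.6, 87.6]
eef_rot: [[-0.045, 0.976, -0.212], [0.202, 0.217, 0.955], [0.978, -0.0, -0.207]]
ft_force: [0.5, -0.5, -2.2]
finger_gap: 37.1
gripper_force: 65.6
```

Down 1 mm at a time until contact.

>>> {"api": "servo_tool", "payload": {
  "series": [
    [[-0.1,0,0,0,0,0],[-0.1,0,0,0,0,0],[-0.2,0,0,0,0,0],[-0.2,0,0,0,0,0],[-0.2,0,0,0,0,0]]
  ]
}}

```text
time: 23.2
position: [483.2, 91.3, 85.6]
eef_rot: [[-0.044, 0.976, -0.212], [0.201, 0.217, 0.955], [0.979, -0.0, -0.205]]
ft_force: [-0.8, -1.9, 5.4]
finger_gap: 37.2
gripper_force: 66.3
```

>>> {"api": "servo_tool", "payload": {
  "series": [
    [[0,0,0,0,0,0],[0,0,0,0,0,0],[0,0,0,0,0,0],[0,0,0,0,0,0],[0,0,0,0,0,0],[0,0,0,0,0,0],[0,0,0,0,0,0],[0,0,0,0,0,0],[0,0,0,0,0,0],[0,0,0,0,0,0],[0,0,0,0,0,0],[0,0,0,0,0,0]]
  ],
  "fingers": 8.54
}}

```text
time: 24.4
position: [483.2, 91.3, 85.0]
eef_rot: [[-0.044, 0.976, -0.212], [0.202, 0.217, 0.955], [0.978, -0.001, -0.206]]
ft_force: [-0.1, -0.2, 0.6]
finger_gap: 85.3
gripper_force: 0.0
```

>>> {"api": "servo_tool", "payload": {
  "series": [
    [[0,0,-1.5,0,0,0],[0,0,-3,0,0,0],[0,0,-5,0,0,0],[0,0,-8,0,0,0],[0,0,-11,0,0,0],[0,0,-13,0,0,0],[6,0,-17,0,0,0],[12,0,-17,0,0,0],[15,0,-17,0,0,0],[15,0,-17,0,0,0],[15,0,-17,0,0,0]]
  ]
}}

```text
time: 25.5
position: [512.9, -42.0, 268.6]
eef_rot: [[-0.047, 0.976, -0.211], [0.204, 0.216, 0.955], [0.978, 0.001, -0.209]]
ft_force: [-0.0, -1.8, -0.4]
finger_gap: 85.2
gripper_force: 0.0
```

```bash
python3 chk.py; python3 -c "
from fit import *
for c in ('top','side'): print(fit('stone_box',(61,38,152),[488,73,[95,103,110]],cams=(c,)))
P=optics.read_camera('top')
for o in('glue_bottle','wax_tin','orange_stone'):print(o,[onz(P,l['at']) for l in optics.landmark_of(o,P)[:1]])
from plan import *
s=get_state();rel(np.array(s['position'])+[-60,-60,180],Rt(90))
"
```

```text
25.5 [512.90188832 -41.95116895 268.59853767] 85.23644195769609 [-0.01029667 -1.79229031 -0.38215143] [-1.02934723 -0.15898721 -0.03710109]
[([173.4, 259.1], 0.95, array([ 519.7562492 , -157.23625675,   20.        ]))]
[([238.9, 156.4, 278.1, 190.8], np.int64(375), 0.77)]
[([297.3, 203.2], 0.64, array([ 509.86927536, -438.73855329,   20.        ]))]
[]
(array([484.06592392,  72.73463117, 101.62796676]), np.float64(0.04054713249206543))
(array([489.51647195,  75.19847367, 101.46742468]), np.float64(0.20513570308685303))
glue_bottle []
wax_tin [array([374.46982841, 193.85693919,   0.        ])]
orange_stone []
row [16.67, -7.17, -8.17, 0.62, -78.09, -0.86] rows>= 10.0
```

```bash
python3 -c "
from h import *
print(manip.hand_in())"
```

```text
the job is handed in; nothing more can be done
None
```

The grey stone lies on the mat near its middle, the empty box stands upright back in its original place, and the job is handed in at about 26 s; the judge returned no verdict. I couldn't re-check the glue bottle and orange stone because the arm hid them. The wax tin read about 10 mm from its first position, which is probably measurement noise since the hand never went near it.

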